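# Weigh an empty glass on the kitchen balance

## Robot

A 7-joint arm with a two-finger parallel gripper is mounted at the origin on a cart in front of the work surface, level with it; the furniture and walls round the work are solid. World frame = base frame: x ahead of the robot, y to its left, z up, the work surface at z = 0. Lengths are in m, angles in rad, forces in N, time in s.
With the tool pointing down it reaches from about 0.4 to 0.875 m from the base axis. Payload 6.5 kg.
Tool frame: the origin (TCP) lies at the very end of the fingers, on their centre line; the grasp point (between the pads) lies 19 mm behind it; z points along the fingers, y is the line along which they close (so a half turn about z gives the same grasp; the last joint's range is limited). The gripper opens to 85 mm and grips with 20 to 120 N. Pads are 22 mm wide; open, the fingers measure 114 mm over their backs; the gripper's body (76 mm by 85 mm) begins 54 mm behind the grasp point. The pads swing forward as they close: fully open they stand 13 mm farther back than shut.
Start: joints at [1.078, 0.536, -0.004, 1.538, 0.003, 1.067, -0.071], TCP at [0.269, -0.592, 0.21] pointing down, gripper open.
Joint ranges: [-2.7, 2.7], [-0.37, 2.16], [-1.27, 1.26], [0.24, 2.4], [-1.31, 4.45], [0.19, 1.91], [-2.76, 2.76]. Speed limits (rad/s): [2.39, 2.39, 3.14, 3.14, 3.14, 3.14, 3.14].

## Interface

Orientations are given as a 3x3 rotation matrix whose columns are the frame's x, y, z axes.
In Python, from plant import bot gives the robot as it stands.
- The arm moves only by the tool step_arm, never from a script. Its argument "commands" is a list of rows, each an object of numbers: "wx", "wy", "wz": the turn, a rotation vector about the tool's x, y, z in degrees; "tx", "ty", "tz": the shift along the tool's x, y, z in mm; "jaw": the closure, from 0 (fully open) to 1 (shut). A call has 1 to 10 rows; each row is the pose to reach, as a shift and turn from the pose commanded when the call began, along the tool's axes at that moment; what a row does not reach only later rows make up. A row lasts 1/10 s, in which the tool goes at most 50 mm and 8.59 degrees, less where a joint would pass 70% of its speed; a pose out of reach is approached as far as the arm can. A call with a gripper value outside its range is refused whole. The fingers move at their own pace and stop on an object; the grip force is fixed at half the most. Time passes only in rows, so rows that repeat a pose let the fingers close. It gives the time, the measured TCP pose, the force, the opening and the grip force at its end, in the units of the state.
- bot.get_obs(): the state, without advancing time (a new reading comes with each control period).
- bot.camera(name): name is "scene" or "top"; returns the picture (384x512x3 uint8, red, green, blue); there is no depth.
- bot.camera_info(name): a dict with "intrinsics" (3x3 intrinsics, pixels), "camera_from_world" (4x4, takes a point from world to camera coordinates). Camera axes: x right, y up, looking along -z (the intrinsics and any distortion apply to the point x, -y, -z); pixel columns grow to the right and rows downward; lengths in m; the calibration is good to about 2 mm. A picture is of the moment at which its call begins. camera_info takes no time and is no camera call.
- bot.close_job(): hands the job in; it is judged then, once.
Trained networks look in the newest picture that a camera, given by its name, has taken for a name from the list of things; names that differ only in an ending like _2 or _b are one class to them, and where a whole thing is asked for, a point or a joint stands for the part that bears it (a point fixed in the world has none). Each returns a list of dicts, best first, with "p" (0 to 1); they miss things now and then, are a little off and sometimes report something else, mostly with a low value. They report only what shows in the picture. A call takes as long as a camera call. They do not tell look-alikes from the thing itself.
- bot.boxes_of(name, camera): "position" ([x, y, z] in m, in world coordinates, good to about 4 mm: the middle of the surface that is visible of it).
- bot.cut_out(name, camera): "region" (384x512 bool, what is visible of it).
- bot.landmark_of(name, camera): "position" ([x, y, z] in m, in world coordinates, good to about 4 mm: a listed point, or the origin of a listed thing).
The state is a dict: "time": time; "q": joint angles; "joint_velocities": joint speeds; "joint_efforts": joint torques, N m; "eef_pos": TCP position; "orientation": TCP orientation; "ft_force": force on the tool from outside, world axes, zero at the start; "moment": the same for the moment, N m; "grip_width": finger opening in m; "finger_force": force on a finger pad.
Only numpy, scipy, OpenCV 4.12 (cv2) and the standard library are available. Lean on these libraries where they do the work, as an engineer would, in place of code of your own. Each camera call takes 0.05 s, during which the arm holds its last target. There are 200 camera calls.

## Task

Find the weight of the empty glass, which stands on the right pan of the kitchen balance: put brass weights on the empty left pan until the beam levels, with the red pointer at rest in the green band. Do not touch the glass, leave any weight you do not need on the worktop, and do not disturb the other things.

Things in the scene. Friction and masses are not known exactly. Their poses are not given: they have to be found in the camera images.
- balance: red kitchen balance, fixed; foot 100 x 150 x 16 mm. Origin: centre of the foot's underside; y points along the beam to the empty left pan, x to the back, z up. Pivot 42 mm above the origin, pan centres 120 mm either side. Between the pans a white upright dial (76 mm wide, top 140 mm high, facing front) has a green band; a red pointer on the beam moves before it.
- beam (a joint): tilt of the beam, rad: 0 level, positive with the left (weight) pan up; stops at -0.17 and +0.17, starts at +0.17. The pointer is in the green band within 0.06 of 0. A spring holds the beam: between the stops it settles in about 1 s at 0.02 rad per 10 g by which the glass outweighs the weights, wherever they stand on the pan; over 85 g holds it at the stop.
- weight_pan_floor (a point): centre of the flat floor of the empty left pan, a round steel dish: floor 55 mm in radius, outer rim 62 mm in radius standing 6 mm above the floor. The pan always stays horizontal; its floor is 90 mm above the worktop when the beam is level and 110 mm at the start.
- glass_pan_floor (a point): centre of the floor of the right pan (same dish), on which the glass stands.
- glass: clear drinking glass, 81 mm across, 91 mm high, standing on the right pan; origin at the centre of its underside, z up. Its weight is unknown, between 190 and 310 g, so that the 200 g weight alone or together with one smaller weight brings the pointer into the band.
- weight_200: large brass weight, 200 g: upright cylinder 34 mm in diameter and 28 mm high with a knob 15 mm in diameter on top, 44 mm high in all. Origin at the centre of its underside, z up. Stands loose on the worktop at the left.
- weight_100: middle brass weight, 100 g: cylinder 27 mm in diameter and 22 mm high, knob 13 mm in diameter, 38 mm high in all. Origin at the centre of its underside.
- weight_50: small brass weight, 50 g: cylinder 22 mm in diameter and 17 mm high, knob 12 mm in diameter, 33 mm high in all. Origin at the centre of its underside.
- matchbox: matchbox 36 x 56 x 14 mm lying on the worktop beyond the weights; bystander, origin at the centre of its underside.
- strainer: steel sink strainer, a round perforated dish 63 mm in diameter and 14 mm high, on the worktop between the balance and the weights; bystander, origin at the centre of its underside.
- dish_brush: washing-up brush 250 x 52 x 28 mm lying in front of the dish rack at the right; bystander, origin at the centre of its underside.
Not all that is in view belongs to the job. What is shaped like the weight_200 but turquoise is not meant.

How it is judged:
By the outcome, as a careful person would: the job done as asked, in the order asked, and still so for the second after the job is handed in, with the robot touching nothing.
It also fails if it takes over 64 s, if anything falls off the work surface, if the arm or the gripper's body presses on something with over 40 N, if the wrist force passes 120 N, or if a joint passes its speed limit or range.

## Working session

There is one attempt and no reset: what is moved stays moved. The work goes in short steps, Python scripts to look and compute and a tool call to move; the robot and the scene stay as the last step left them, time stands still between calls to the robot, and variables do not carry over. Pictures are saved under pics/ and viewed, at most 11 in all, crops included, and the job is handed in when it is done.

Besides the shell and the picture viewer there is one more tool, called after "Call:" by a JSON object that holds its "api" and its "payload". step_arm: Moves the arm, as the interface text tells. Its arguments: {"type":"object","properties":{"commands":{"type":"array","items":{"type":"object","properties":{"wx":{"type":"number"},"wy":{"type":"number"},"wz":{"type":"number"},"tx":{"type":"number"},"ty":{"type":"number"},"tz":{"type":"number"},"jaw":{"type":"number"}}}}},"required":["commands"]}

```bash
mkdir -p pics; python3 - <<'E'
from plant import bot
import cv2,numpy as np
for c in("scene","top"):
    im=bot.camera(c); cv2.imwrite(f"pics/{c}0.png",im[:,:,::-1])
for c in("scene","top"):
    for n in("weight_200","weight_100","weight_50","weight_pan_floor","strainer","matchbox"):
        for d in bot.landmark_of(n,c)[:3]: print(c,n,round(d["p"],2),np.round(d["position"],3))
    i=bot.camera_info(c); print(np.round(i["intrinsics"],1).tolist(),np.round(i["camera_from_world"],3).tolist(),[k for k in i])
o=bot.get_obs();print(o["time"],o["eef_pos"],np.round(o["orientation"],3),o["grip_width"])
E
```

```text
scene weight_200 0.72 [ 0.372  0.282 -0.001]
scene weight_200 0.7 [0.59  0.309 0.003]
scene weight_200 0.67 [0.496 0.337 0.   ]
scene weight_100 0.72 [ 0.372  0.282 -0.001]
scene weight_100 0.7 [0.59  0.309 0.003]
scene weight_100 0.67 [0.496 0.337 0.   ]
scene weight_50 0.72 [ 0.372  0.282 -0.001]
scene weight_50 0.7 [0.59  0.309 0.003]
scene weight_50 0.67 [0.496 0.337 0.   ]
scene weight_pan_floor 0.57 [0.459 0.105 0.11 ]
scene strainer 0.63 [ 0.458 -0.134  0.07 ]
scene strainer 0.62 [0.442 0.22  0.002]
scene strainer 0.28 [ 0.463 -0.012 -0.004]
[[388.1, 0.0, 257.2], [0.0, 388.1, 191.2], [0.0, 0.0, 1.0]] [[-0.904, -0.428, 0.017, 0.486], [0.249, -0.493, 0.833, -0.219], [-0.348, 0.757, 0.553, -1.045], [0.0, 0.0, 0.0, 1.0]] ['intrinsics', 'camera_from_world']
top weight_200 0.73 [ 0.462 -0.015  0.003]
top weight_200 0.57 [0.616 0.234 0.001]
top weight_200 0.54 [0.368 0.28  0.002]
top weight_100 0.73 [ 0.462 -0.015  0.003]
top weight_100 0.57 [0.616 0.234 0.001]
top weight_100 0.54 [0.368 0.28  0.002]
top weight_50 0.73 [ 0.462 -0.015  0.003]
top weight_50 0.57 [0.616 0.234 0.001]
top weight_50 0.54 [0.368 0.28  0.002]
top weight_pan_floor 0.94 [0.455 0.104 0.108]
top weight_pan_floor 0.59 [ 0.444  0.223 -0.002]
top strainer 0.55 [ 0.445  0.223 -0.002]
top matchbox 0.55 [0.712 0.382 0.004]
[[347.8, 0.0, 259.9], [0.0, 347.8, 189.1], [0.0, 0.0, 1.0]] [[-0.018, -1.0, 0.002, 0.029], [0.998, -0.018, 0.067, -0.532], [-0.067, 0.003, 0.998, -1.096], [0.0, 0.0, 0.0, 1.0]] ['intrinsics', 'camera_from_world']
0.7 [ 0.26905129 -0.59170709  0.20960662] [[ 0.91   0.414 -0.   ]
 [ 0.414 -0.91  -0.   ]
 [-0.     0.    -1.   ]] 0.0855633087250711
```

View pics/scene0.png

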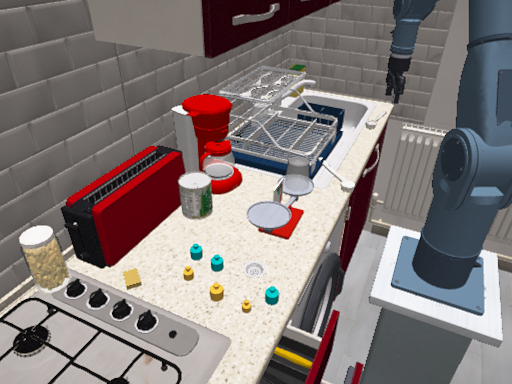

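View pics/top0.png

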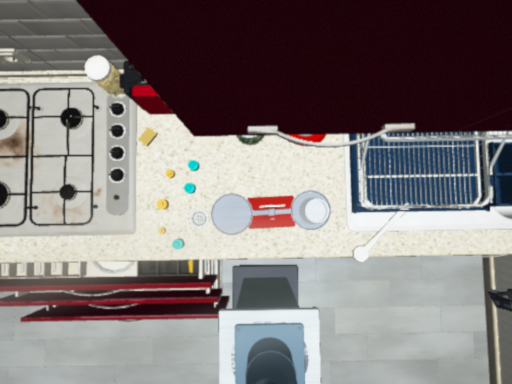

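The scene view shows the brass weights at about (217,291) for the 200 g, (188,271) for the 100 g and (246,305) for the 50 g. The turquoise decoys are at (197,251), (217,262) and (272,295). In the top view the brass weights are at (162,204), (170,174) and (162,230), and the strainer is at (199,218).

```bash
cat > h.py <<'E'
from plant import bot
import cv2,numpy as np
def ray(c,u,v,z):
    i=bot.camera_info(c);K=i["intrinsics"];T=i["camera_from_world"];R=T[:3,:3];o=-R.T@T[:3,3]
    a=np.linalg.inv(K)@[u,v,1];d=R.T@(a*[1,-1,-1]);return o+d*(z-o[2])/d[2]
def blobs(im,lo,hi):
    m=cv2.inRange(cv2.cvtColor(im,cv2.COLOR_RGB2HSV),lo,hi)
    n,_,s,c=cv2.connectedComponentsWithStats(m); return [(c[k],s[k]) for k in range(1,n) if 12<s[k][4]<900]
E
python3 - <<'E'
from h import *
for c,box in(("scene",(120,240,300,320)),("top",(130,120,240,250))):
    im=cv2.imread(f"pics/{c}0.png")[:,:,::-1].copy()
    for nm,lo,hi in(("brass",(18,150,90),(30,255,255)),("turq",(85,120,60),(100,255,255))):
        for ce,s in blobs(im,lo,hi):
            if box[0]<ce[0]<box[2] and box[1]<ce[1]<box[3]: print(c,nm,np.round(ce),s[2:],[np.round(ray(c,*ce,z),3)[:2].tolist() for z in(.012,.018,.024)])
E
```

```text
scene brass [188. 273.] [  9  14 102] [[0.592, 0.308], [0.588, 0.313], [0.584, 0.318]]
scene brass [216. 292.] [ 13  18 188] [[0.494, 0.33], [0.491, 0.335], [0.488, 0.339]]
scene brass [246. 306.] [ 9 13 80] [[0.408, 0.337], [0.406, 0.341], [0.404, 0.346]]
scene turq [196. 252.] [ 12  16 153] [[0.618, 0.23], [0.614, 0.235], [0.611, 0.24]]
scene turq [217. 263.] [ 12  16 162] [[0.545, 0.242], [0.541, 0.247], [0.538, 0.252]]
scene turq [272. 295.] [ 13  19 190] [[0.367, 0.28], [0.365, 0.285], [0.363, 0.29]]
top brass [170. 173.] [ 7  7 37] [[0.59, 0.308], [0.589, 0.307], [0.588, 0.305]]
top brass [163. 202.] [ 7  4 24] [[0.496, 0.331], [0.495, 0.329], [0.495, 0.327]]
top turq [193. 165.] [11 10 79] [[0.615, 0.234], [0.614, 0.233], [0.613, 0.232]]
top turq [189. 188.] [10 10 83] [[0.541, 0.246], [0.541, 0.245], [0.54, 0.244]]
```

Call:
{"api": "step_arm", "payload": {"commands": [{"tz": -50},{"tz": -90}]}}

```text
invalid input
```

Call:
{"api": "step_arm", "payload": {"commands": [{"tx": 0,"ty": 0,"tz": -50,"wx": 0,"wy": 0,"wz": 8,"jaw": 0},{"tx": 0,"ty": 0,"tz": -90,"wx": 0,"wy": 0,"wz": 16,"jaw": 0},{"tx": 0,"ty": 0,"tz": -90,"wx": 0,"wy": 0,"wz": 24.5,"jaw": 0},{"tx": 0,"ty": 0,"tz": -90,"wx": 0,"wy": 0,"wz": 24.5,"jaw": 0}]}}

```text
time: 1.1
eef_pos: [0.2694, -0.5922, 0.301]
orientation: [[1.0, -0.002, 0.001], [-0.002, -1.0, -0.002], [0.001, 0.002, -1.0]]
ft_force: [-0.0, 0.6, -1.0]
grip_width: 0.0853
finger_force: 0.0
```

Call:
{"api": "step_arm", "payload": {"commands": [{"tx": 170,"ty": -480,"tz": 0,"wx": 0,"wy": 0,"wz": 0,"jaw": 0},{"tx": 170,"ty": -480,"tz": 0,"wx": 0,"wy": 0,"wz": 0,"jaw": 0},{"tx": 170,"ty": -480,"tz": 0,"wx": 0,"wy": 0,"wz": 0,"jaw": 0},{"tx": 170,"ty": -480,"tz": 0,"wx": 0,"wy": 0,"wz": 0,"jaw": 0},{"tx": 170,"ty": -480,"tz": 0,"wx": 0,"wy": 0,"wz": 0,"jaw": 0},{"tx": 170,"ty": -480,"tz": 0,"wx": 0,"wy": 0,"wz": 0,"jaw": 0},{"tx": 170,"ty": -480,"tz": 0,"wx": 0,"wy": 0,"wz": 0,"jaw": 0},{"tx": 170,"ty": -480,"tz": 0,"wx": 0,"wy": 0,"wz": 0,"jaw": 0},{"tx": 170,"ty": -480,"tz": 0,"wx": 0,"wy": 0,"wz": 0,"jaw": 0},{"tx": 170,"ty": -480,"tz": 0,"wx": 0,"wy": 0,"wz": 0,"jaw": 0}]}}

```text
time: 2.1
eef_pos: [0.4358, -0.1184, 0.2987]
orientation: [[1.0, 0.004, -0.002], [0.004, -1.0, -0.0], [-0.002, 0.0, -1.0]]
ft_force: [1.0, -0.1, 0.3]
grip_width: 0.0857
finger_force: 0.0
```

Call:
{"api": "step_arm", "payload": {"commands": [{"tx": 55,"ty": -445,"tz": 0,"wx": 0,"wy": 0,"wz": 0,"jaw": 0},{"tx": 55,"ty": -445,"tz": 0,"wx": 0,"wy": 0,"wz": 0,"jaw": 0},{"tx": 55,"ty": -445,"tz": 0,"wx": 0,"wy": 0,"wz": 0,"jaw": 0},{"tx": 55,"ty": -445,"tz": 0,"wx": 0,"wy": 0,"wz": 0,"jaw": 0},{"tx": 55,"ty": -445,"tz": 0,"wx": 0,"wy": 0,"wz": 0,"jaw": 0},{"tx": 55,"ty": -445,"tz": 0,"wx": 0,"wy": 0,"wz": 0,"jaw": 0},{"tx": 55,"ty": -445,"tz": 0,"wx": 0,"wy": 0,"wz": 0,"jaw": 0},{"tx": 55,"ty": -445,"tz": 0,"wx": 0,"wy": 0,"wz": 0,"jaw": 0},{"tx": 55,"ty": -445,"tz": 0,"wx": 0,"wy": 0,"wz": 0,"jaw": 0},{"tx": 55,"ty": -445,"tz": 0,"wx": 0,"wy": 0,"wz": 0,"jaw": 0}]}}

```text
time: 3.1
eef_pos: [0.4887, 0.3319, 0.298]
orientation: [[1.0, 0.013, -0.004], [0.013, -1.0, 0.004], [-0.004, -0.004, -1.0]]
ft_force: [-0.4, -0.1, -0.1]
grip_width: 0.0852
finger_force: 0.0
```

Call:
{"api": "step_arm", "payload": {"commands": [{"tx": 0,"ty": 0,"tz": 50,"wx": 0,"wy": 0,"wz": 0,"jaw": 0},{"tx": 0,"ty": 0,"tz": 100,"wx": 0,"wy": 0,"wz": 0,"jaw": 0},{"tx": 0,"ty": 0,"tz": 150,"wx": 0,"wy": 0,"wz": 0,"jaw": 0},{"tx": 0,"ty": 0,"tz": 200,"wx": 0,"wy": 0,"wz": 0,"jaw": 0},{"tx": 0,"ty": 0,"tz": 220,"wx": 0,"wy": 0,"wz": 0,"jaw": 0},{"tx": 0,"ty": 0,"tz": 220,"wx": 0,"wy": 0,"wz": 0,"jaw": 0},{"tx": 0,"ty": 0,"tz": 220,"wx": 0,"wy": 0,"wz": 0,"jaw": 0}]}}

```text
time: 3.8
eef_pos: [0.4915, 0.3244, 0.0797]
orientation: [[1.0, 0.001, -0.001], [0.001, -1.0, -0.0], [-0.001, 0.0, -1.0]]
ft_force: [0.1, 0.4, 0.7]
grip_width: 0.0854
finger_force: 0.0
```

```bash
python3 - <<'E'
from h import *
im=bot.camera("scene"); cv2.imwrite("pics/s1.png",cv2.resize(im[200:340,120:320,::-1],None,fx=4,fy=4)); print(bot.get_obs()["eef_pos"])
E
```

```text
[0.49229367 0.32499305 0.08072142]
```

View pics/s1.png

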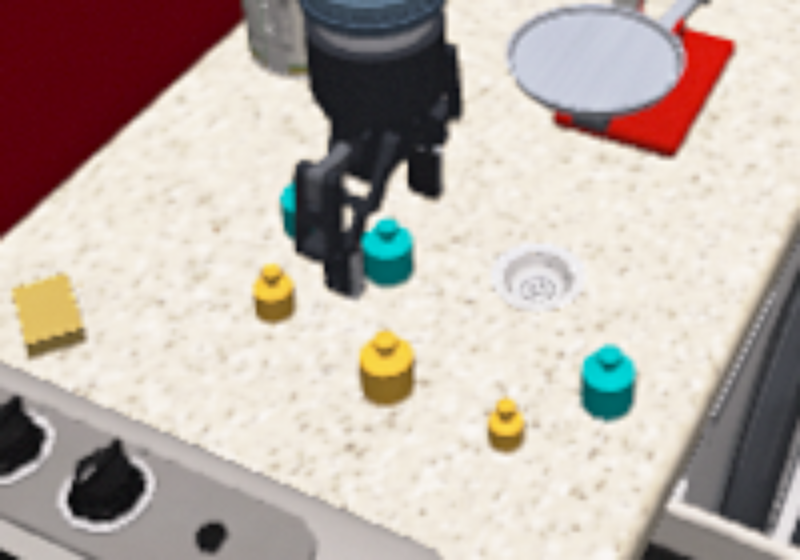

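The gripper hangs above the row. The brass 200 g weight is at crop (387,368), full-frame (217,292), with the 100 g at (274,293) and the 50 g at (506,425). The descent path is clear, with a y correction of about 8 mm.

Call:
{"api": "step_arm", "payload": {"commands": [{"tx": 2,"ty": -8,"tz": 0,"wx": 0,"wy": 0,"wz": 0,"jaw": 0},{"tx": 2,"ty": -8,"tz": 30,"wx": 0,"wy": 0,"wz": 0,"jaw": 0},{"tx": 2,"ty": -8,"tz": 55,"wx": 0,"wy": 0,"wz": 0,"jaw": 0},{"tx": 2,"ty": -8,"tz": 70,"wx": 0,"wy": 0,"wz": 0,"jaw": 0},{"tx": 2,"ty": -8,"tz": 77,"wx": 0,"wy": 0,"wz": 0,"jaw": 0},{"tx": 2,"ty": -8,"tz": 77,"wx": 0,"wy": 0,"wz": 0,"jaw": 0},{"tx": 2,"ty": -8,"tz": 77,"wx": 0,"wy": 0,"wz": 0,"jaw": 0}]}}

```text
time: 4.55
eef_pos: [0.4944, 0.3332, 0.0037]
orientation: [[1.0, -0.001, 0.001], [-0.001, -1.0, 0.001], [0.001, -0.001, -1.0]]
ft_force: [-1.1, -0.1, -0.7]
grip_width: 0.0854
finger_force: 0.0
```

Call:
{"api": "step_arm", "payload": {"commands": [{"tx": 0,"ty": 0,"tz": 0,"wx": 0,"wy": 0,"wz": 0,"jaw": 0.4},{"tx": 0,"ty": 0,"tz": 0,"wx": 0,"wy": 0,"wz": 0,"jaw": 1},{"tx": 0,"ty": 0,"tz": 0,"wx": 0,"wy": 0,"wz": 0,"jaw": 1},{"tx": 0,"ty": 0,"tz": 0,"wx": 0,"wy": 0,"wz": 0,"jaw": 1},{"tx": 0,"ty": 0,"tz": 0,"wx": 0,"wy": 0,"wz": 0,"jaw": 1},{"tx": 0,"ty": 0,"tz": 0,"wx": 0,"wy": 0,"wz": 0,"jaw": 1},{"tx": 0,"ty": 0,"tz": 0,"wx": 0,"wy": 0,"wz": 0,"jaw": 1},{"tx": 0,"ty": 0,"tz": 0,"wx": 0,"wy": 0,"wz": 0,"jaw": 1}]}}

```text
time: 5.35
eef_pos: [0.494, 0.3328, 0.0035]
orientation: [[1.0, -0.001, 0.001], [-0.001, -1.0, 0.0], [0.001, -0.0, -1.0]]
ft_force: [-1.5, -0.3, 7.1]
grip_width: 0.0287
finger_force: 58.7
```

```bash
python3 - <<'E'
from h import *
im=bot.camera("scene"); a=im[220:330,150:290]
im2=bot.camera("top"); b=im2[140:250,130:270]
cv2.imwrite("pics/s2.png",cv2.resize(np.vstack([a,b])[:,:,::-1],None,fx=2.7,fy=2.7)); o=bot.get_obs();print(o["grip_width"],o["ft_force"],o["moment"])
E
```

```text
0.028290709852453515 [-0.75933547 -1.59832037  7.07380764] [-0.23269678  0.36600651  0.01113975]
```

View pics/s2.png

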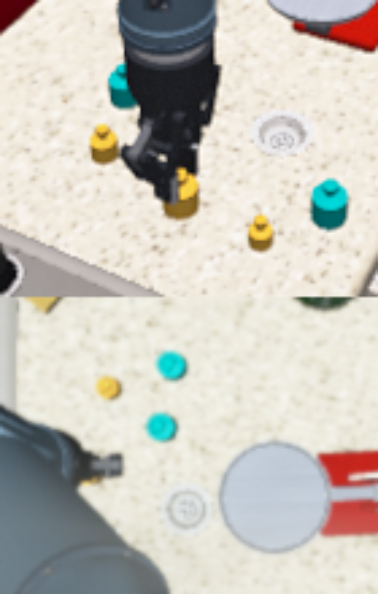

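The near finger sits left of the weight's centre, at crop (165,185) against (182,195), so the grip looks off-centre in x. I'll check by fitting the projected model.

```bash
cat >> h.py <<'E'
def proj(c,P):
    i=bot.camera_info(c);T=i["camera_from_world"];p=np.atleast_2d(P)@T[:3,:3].T+T[:3,3];q=(p*[1,-1,-1])@np.array(i["intrinsics"]).T;return q[:,:2]/q[:,2:]
def cyl(x,y,dims):
    t=np.linspace(0,6.283,40);return np.vstack([np.c_[x+r*np.cos(t),y+r*np.sin(t),0*t+z] for r,z in dims])
D200=[(.017,0),(.017,.028),(.0075,.028),(.0075,.044)];D100=[(.0135,0),(.0135,.022),(.0065,.022),(.0065,.038)];D50=[(.011,0),(.011,.017),(.006,.017),(.006,.033)]
E
python3 - <<'E'
from h import *
for f,c in(("pics/scene0.png","scene"),("pics/top0.png","top")):
    im=cv2.imread(f)[:,:,::-1].copy(); h=cv2.cvtColor(im,cv2.COLOR_RGB2HSV)
    for n,p,D in(("200",(.494,.333),D200),("100",(.59,.309),D100),("50",(.407,.338),D50)):
        q=proj(c,cyl(*p,D)); u=proj(c,[[*p,.01]])[0].astype(int)
        m=cv2.inRange(h[u[1]-14:u[1]+14,u[0]-12:u[0]+12],(14,90,40),(35,255,255)); x,y,w,hh=cv2.boundingRect(m)
        print(c,n,"model",q.min(0).round(1),q.max(0).round(1),"img",(x+u[0]-12,y+u[1]-14),(x+u[0]-12+w,y+u[1]-14+hh),m.sum()/255)
im=bot.camera("scene");h=cv2.cvtColor(im,cv2.COLOR_RGB2HSV)
x,y,w,hh=cv2.boundingRect(cv2.inRange(h[278:306,200:236],(14,90,40),(35,255,255)));print("now",x+200,y+278,x+200+w,y+278+hh)
print(proj("scene",[[.494,.333,.0035],[.494,.333+.0145,.0035],[.494,.333+.0145,.02]]).round(1))
E
```

```text
scene 200 model [208.4 281.2] [222.7 301.3] img (np.int64(210), np.int64(283)) (np.int64(224), np.int64(301)) 205.0
scene 100 model [182.7 264.6] [193.9 280.8] img (np.int64(183), np.int64(266)) (np.int64(194), np.int64(281)) 120.0
scene 50 model [241.6 298.5] [250.9 313.6] img (np.int64(242), np.int64(299)) (np.int64(251), np.int64(313)) 96.0
top 200 model [155.6 197.4] [168.6 208.2] img (np.int64(157), np.int64(199)) (np.int64(168), np.int64(209)) 91.0
top 100 model [164.8 168.5] [174.9 177.5] img (np.int64(166), np.int64(170)) (np.int64(175), np.int64(178)) 58.0
top 50 model [156.9 226.6] [165.2 233.8] img (np.int64(159), np.int64(228)) (np.int64(165), np.int64(234)) 27.0
now 210 281 224 301
[[215.8 295. ]
 [212.8 299.1]
 [212.4 294.5]]
```

The model matches the images to about 2 mm and the weight hasn't moved, so the grasp is centred. I'll lift it.

Call:
{"api": "step_arm", "payload": {"commands": [{"tx": 0,"ty": 0,"tz": -10,"wx": 0,"wy": 0,"wz": 0,"jaw": 1},{"tx": 0,"ty": 0,"tz": -30,"wx": 0,"wy": 0,"wz": 0,"jaw": 1},{"tx": 0,"ty": 0,"tz": -60,"wx": 0,"wy": 0,"wz": 0,"jaw": 1},{"tx": 0,"ty": 0,"tz": -100,"wx": 0,"wy": 0,"wz": 0,"jaw": 1},{"tx": 0,"ty": 0,"tz": -150,"wx": 0,"wy": 0,"wz": 0,"jaw": 1},{"tx": 0,"ty": 0,"tz": -170,"wx": 0,"wy": 0,"wz": 0,"jaw": 1},{"tx": 0,"ty": 0,"tz": -170,"wx": 0,"wy": 0,"wz": 0,"jaw": 1},{"tx": 0,"ty": 0,"tz": -170,"wx": 0,"wy": 0,"wz": 0,"jaw": 1}]}}

```text
time: 6.3
eef_pos: [0.4934, 0.3319, 0.1722]
orientation: [[1.0, -0.001, -0.0], [-0.001, -1.0, -0.001], [-0.0, 0.001, -1.0]]
ft_force: [0.1, 0.0, -1.7]
grip_width: 0.0283
finger_force: 59.5
```

```bash
python3 - <<'E'
from h import *
im=bot.camera("scene"); a=im[140:330,130:300]
cv2.imwrite("pics/s3.png",cv2.resize(a[:,:,::-1],None,fx=3,fy=3)); o=bot.get_obs();print(o["grip_width"],o["ft_force"],o["finger_force"],o["eef_pos"],proj("scene",[o["eef_pos"]]))
bot.camera("top")
for n in("weight_pan_floor","balance"):
  for c in("scene","top"):
    for d in bot.landmark_of(n,c)[:1]: print(n,c,d["p"],np.round(d["position"],3))
E
```

```text
0.028447187366563396 [ 0.1772459   0.68428955 -2.67570494] 59.48364633426536 [0.49284775 0.33147042 0.17121033] [[213.41391339 243.41850794]]
weight_pan_floor scene 0.61 [0.455 0.107 0.114]
weight_pan_floor top 0.57 [0.459 0.102 0.108]
balance scene 0.97 [ 0.462 -0.011 -0.003]
balance top 0.75 [0.41  0.337 0.001]
```

View pics/s3.png

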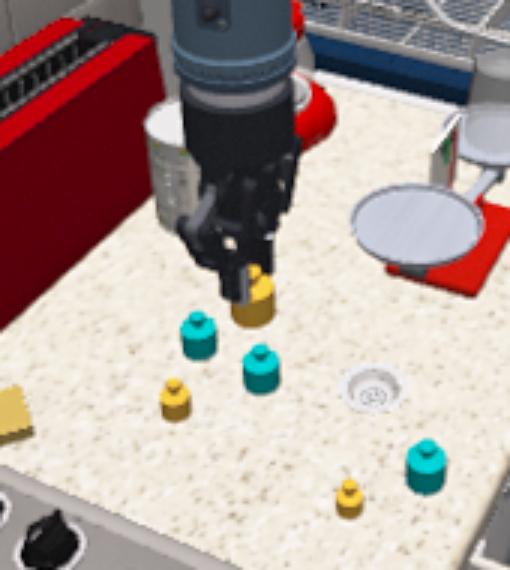

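The weight is held upright at crop (253,300), and the pan is clear at crop (415,225). I'll carry it to the front half of the pan.

Call:
{"api": "step_arm", "payload": {"commands": [{"tx": -10,"ty": 40,"tz": 0,"wx": 0,"wy": 0,"wz": 0,"jaw": 1},{"tx": -20,"ty": 80,"tz": 0,"wx": 0,"wy": 0,"wz": 0,"jaw": 1},{"tx": -30,"ty": 120,"tz": 0,"wx": 0,"wy": 0,"wz": 0,"jaw": 1},{"tx": -40,"ty": 160,"tz": 0,"wx": 0,"wy": 0,"wz": 0,"jaw": 1},{"tx": -50,"ty": 200,"tz": 0,"wx": 0,"wy": 0,"wz": 0,"jaw": 1},{"tx": -56,"ty": 227,"tz": 0,"wx": 0,"wy": 0,"wz": 0,"jaw": 1},{"tx": -56,"ty": 227,"tz": 0,"wx": 0,"wy": 0,"wz": 0,"jaw": 1},{"tx": -56,"ty": 227,"tz": 0,"wx": 0,"wy": 0,"wz": 0,"jaw": 1},{"tx": -56,"ty": 227,"tz": 20,"wx": 0,"wy": 0,"wz": 0,"jaw": 1},{"tx": -56,"ty": 227,"tz": 40,"wx": 0,"wy": 0,"wz": 0,"jaw": 1}]}}

```text
time: 7.6
eef_pos: [0.4385, 0.1073, 0.1325]
orientation: [[1.0, 0.001, 0.002], [0.001, -1.0, 0.001], [0.002, -0.001, -1.0]]
ft_force: [0.3, -0.6, -2.7]
grip_width: 0.0284
finger_force: 59.7
```

Call:
{"api": "step_arm", "payload": {"commands": [{"tx": 0,"ty": 0,"tz": 7,"wx": 0,"wy": 0,"wz": 0,"jaw": 1},{"tx": 0,"ty": 0,"tz": 14,"wx": 0,"wy": 0,"wz": 0,"jaw": 1},{"tx": 0,"ty": 0,"tz": 16,"wx": 0,"wy": 0,"wz": 0,"jaw": 1},{"tx": 0,"ty": 0,"tz": 16,"wx": 0,"wy": 0,"wz": 0,"jaw": 1},{"tx": 0,"ty": 0,"tz": 16,"wx": 0,"wy": 0,"wz": 0,"jaw": 1}]}}

```text
time: 8.1
eef_pos: [0.438, 0.1058, 0.1171]
orientation: [[1.0, -0.001, 0.001], [-0.001, -1.0, 0.0], [0.001, -0.0, -1.0]]
ft_force: [-0.1, 0.8, -1.0]
grip_width: 0.0282
finger_force: 59.7
```

```bash
python3 - <<'E'
from h import *
im=bot.camera("scene"); a=im[130:270,190:350]
cv2.imwrite("pics/s4.png",cv2.resize(a[:,:,::-1],None,fx=4,fy=4)); o=bot.get_obs();print(o["ft_force"],o["eef_pos"])
E
```

```text
[ 0.22598578  0.1858332  -1.61232837] [0.43804087 0.10569685 0.11712029]
```

View pics/s4.png

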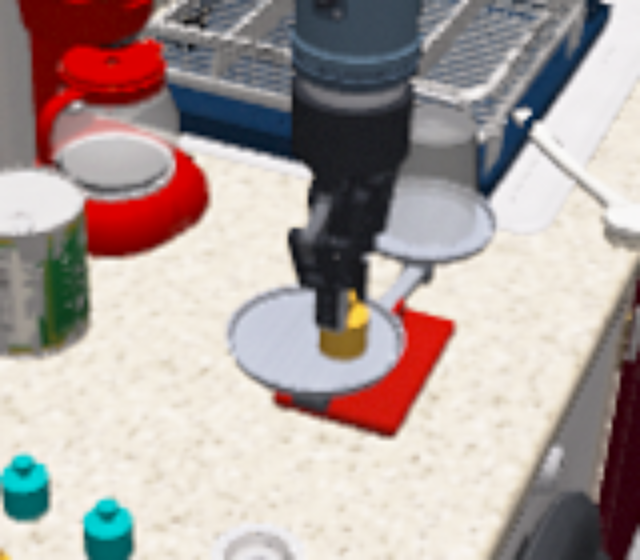

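The weight, at crop (345,335), is over the front half of the left pan (centre about (317,340)). I'll lower the last 3 mm and open partly.

Call:
{"api": "step_arm", "payload": {"commands": [{"tx": 0,"ty": 0,"tz": 3,"wx": 0,"wy": 0,"wz": 0,"jaw": 1},{"tx": 0,"ty": 0,"tz": 3,"wx": 0,"wy": 0,"wz": 0,"jaw": 1},{"tx": 0,"ty": 0,"tz": 3,"wx": 0,"wy": 0,"wz": 0,"jaw": 0.45},{"tx": 0,"ty": 0,"tz": 3,"wx": 0,"wy": 0,"wz": 0,"jaw": 0.45},{"tx": 0,"ty": 0,"tz": 3,"wx": 0,"wy": 0,"wz": 0,"jaw": 0.45},{"tx": 0,"ty": 0,"tz": 3,"wx": 0,"wy": 0,"wz": 0,"jaw": 0.45}]}}

```text
time: 8.75
eef_pos: [0.4376, 0.1055, 0.1136]
orientation: [[1.0, -0.001, 0.0], [-0.001, -1.0, -0.0], [0.0, 0.0, -1.0]]
ft_force: [-1.2, 0.0, 0.5]
grip_width: 0.0472
finger_force: 0.0
```

Call:
{"api": "step_arm", "payload": {"commands": [{"tx": 0,"ty": 0,"tz": -20,"wx": 0,"wy": 0,"wz": 0,"jaw": 0.45},{"tx": 0,"ty": 0,"tz": -60,"wx": 0,"wy": 0,"wz": 0,"jaw": 0.45},{"tx": 0,"ty": 0,"tz": -90,"wx": 0,"wy": 0,"wz": 0,"jaw": 0.45},{"tx": 50,"ty": -50,"tz": -90,"wx": 0,"wy": 0,"wz": 0,"jaw": 0},{"tx": 80,"ty": -90,"tz": -90,"wx": 0,"wy": 0,"wz": 0,"jaw": 0},{"tx": 110,"ty": -130,"tz": -90,"wx": 0,"wy": 0,"wz": 0,"jaw": 0},{"tx": 150,"ty": -170,"tz": -90,"wx": 0,"wy": 0,"wz": 0,"jaw": 0},{"tx": 150,"ty": -200,"tz": -90,"wx": 0,"wy": 0,"wz": 0,"jaw": 0},{"tx": 150,"ty": -200,"tz": -90,"wx": 0,"wy": 0,"wz": 0,"jaw": 0},{"tx": 150,"ty": -200,"tz": -90,"wx": 0,"wy": 0,"wz": 0,"jaw": 0}]}}

```text
time: 9.75
eef_pos: [0.587, 0.3073, 0.2028]
orientation: [[1.0, 0.002, -0.001], [0.002, -1.0, 0.001], [-0.001, -0.001, -1.0]]
ft_force: [-0.6, 0.0, -0.7]
grip_width: 0.0856
finger_force: 0.0
```

```bash
python3 - <<'E'
from h import *
im=bot.camera("scene"); t=bot.camera("top")
a=cv2.resize(im[130:250,220:340],(480,480),interpolation=cv2.INTER_CUBIC);b=cv2.resize(t[175:255,190:350],(480,240),interpolation=cv2.INTER_CUBIC)
cv2.imwrite("pics/s5.png",cv2.resize(np.vstack([a,b]),None,fx=.83,fy=.83)[:,:,::-1])
T=t.copy();print(bot.get_obs()["eef_pos"],bot.get_obs()["time"])
for n in("weight_pan_floor","glass_pan_floor"):
  for c in("scene","top"):
    for d in bot.landmark_of(n,c)[:1]: print(n,c,round(d["p"],2),np.round(d["position"],3))
E
```

```text
[0.58756716 0.30398594 0.20319491] 9.85
weight_pan_floor scene 0.85 [0.453 0.103 0.11 ]
glass_pan_floor scene 0.49 [ 0.469 -0.136  0.066]
glass_pan_floor top 0.58 [ 0.466 -0.136  0.072]
```

View pics/s5.png

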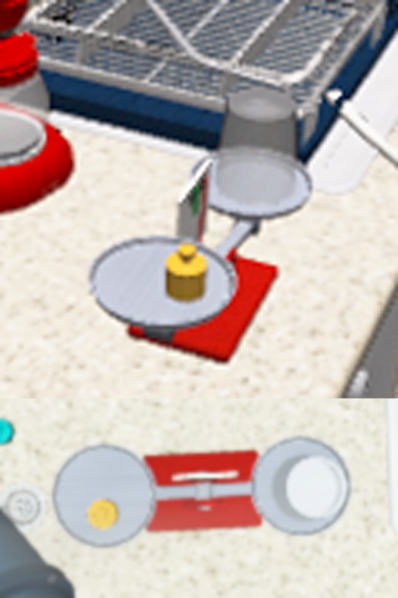

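The 200 g weight stands in the pan at crop (186,275), and the beam looks hardly moved. I'll measure the pan shift against the first picture.

```bash
python3 - <<'E'
from h import *
im=bot.camera("scene"); a=cv2.imread("pics/scene0.png",0); b=cv2.cvtColor(im,cv2.COLOR_RGB2GRAY)
for n,(x0,x1,y0,y1) in dict(left=(245,262,203,228),glasspan=(296,316,172,196),ctrl=(240,260,240,260)).items():
    s=[(dy,round(float(np.abs(a[y0:y1,x0:x1].astype(float)-b[y0+dy:y1+dy,x0:x1]).mean()),1)) for dy in range(-3,8)]; print(n,s)
print(np.round(proj("scene",[[.457,.105,.11],[.457,.105,.1],[.466,-.135,.07],[.466,-.135,.08]]),1))
E
```

```text
left [(-3, 22.9), (-2, 20.5), (-1, 13.6), (0, 3.7), (1, 12.7), (2, 19.6), (3, 23.2), (4, 25.4), (5, 27.8), (6, 29.6), (7, 30.8)]
glasspan [(-3, 26.7), (-2, 21.4), (-1, 13.8), (0, 3.4), (1, 16.0), (2, 26.4), (3, 33.4), (4, 38.3), (5, 42.3), (6, 45.9), (7, 48.7)]
ctrl [(-3, 6.6), (-2, 6.2), (-1, 4.7), (0, 2.9), (1, 4.5), (2, 6.2), (3, 6.4), (4, 6.6), (5, 7.2), (6, 8.3), (7, 9.0)]
[[268.2 215. ]
 [268.  217.9]
 [295.  184.5]
 [295.3 181.9]]
```

The pan shift is zero to about 0.1 px, so the beam is still on the stop and the glass weighs at least 285 g. The 100 g weight is therefore needed. I'll narrow the jaw to stay clear of the turquoise neighbour.

Call:
{"api": "step_arm", "payload": {"commands": [{"tx": 1,"ty": -4,"tz": 50,"wx": 0,"wy": 0,"wz": 0,"jaw": 0.3},{"tx": 1,"ty": -4,"tz": 100,"wx": 0,"wy": 0,"wz": 0,"jaw": 0.3},{"tx": 1,"ty": -4,"tz": 120,"wx": 0,"wy": 0,"wz": 0,"jaw": 0.3},{"tx": 1,"ty": -4,"tz": 120,"wx": 0,"wy": 0,"wz": 0,"jaw": 0.3},{"tx": 1,"ty": -4,"tz": 120,"wx": 0,"wy": 0,"wz": 0,"jaw": 0.3},{"tx": 1,"ty": -4,"tz": 120,"wx": 0,"wy": 0,"wz": 0,"jaw": 0.3}]}}

```text
time: 10.7
eef_pos: [0.5902, 0.3102, 0.086]
orientation: [[1.0, -0.001, 0.003], [-0.001, -1.0, 0.002], [0.003, -0.002, -1.0]]
ft_force: [-0.1, -0.7, 0.2]
grip_width: 0.0596
finger_force: 0.0
```

Call:
{"api": "step_arm", "payload": {"commands": [{"tx": -1,"ty": 1,"tz": 30,"wx": 0,"wy": 0,"wz": 0,"jaw": 0.3},{"tx": -1,"ty": 1,"tz": 60,"wx": 0,"wy": 0,"wz": 0,"jaw": 0.3},{"tx": -1,"ty": 1,"tz": 76,"wx": 0,"wy": 0,"wz": 0,"jaw": 0.3},{"tx": -1,"ty": 1,"tz": 83,"wx": 0,"wy": 0,"wz": 0,"jaw": 0.3},{"tx": -1,"ty": 1,"tz": 83,"wx": 0,"wy": 0,"wz": 0,"jaw": 0.3},{"tx": -1,"ty": 1,"tz": 83,"wx": 0,"wy": 0,"wz": 0,"jaw": 0.3}]}}

```text
time: 11.3
eef_pos: [0.5887, 0.3091, 0.0021]
orientation: [[1.0, -0.001, 0.002], [-0.001, -1.0, 0.001], [0.002, -0.001, -1.0]]
ft_force: [0.0, -0.0, 0.3]
grip_width: 0.0596
finger_force: 0.0
```

Call:
{"api": "step_arm", "payload": {"commands": [{"tx": 0,"ty": 0,"tz": 0,"wx": 0,"wy": 0,"wz": 0,"jaw": 1},{"tx": 0,"ty": 0,"tz": 0,"wx": 0,"wy": 0,"wz": 0,"jaw": 1},{"tx": 0,"ty": 0,"tz": 0,"wx": 0,"wy": 0,"wz": 0,"jaw": 1},{"tx": 0,"ty": 0,"tz": 0,"wx": 0,"wy": 0,"wz": 0,"jaw": 1},{"tx": 0,"ty": 0,"tz": 0,"wx": 0,"wy": 0,"wz": 0,"jaw": 1},{"tx": 0,"ty": 0,"tz": 0,"wx": 0,"wy": 0,"wz": 0,"jaw": 1}]}}

```text
time: 11.9
eef_pos: [0.5884, 0.3092, 0.002]
orientation: [[1.0, -0.001, 0.002], [-0.001, -1.0, 0.001], [0.002, -0.001, -1.0]]
ft_force: [-0.9, -1.0, 7.3]
grip_width: 0.0098
finger_force: 59.0
```

```bash
python3 - <<'E'
from h import *
im=bot.camera("scene"); a=im[230:310,150:250]; b=bot.camera("top")[130:210,130:230]
cv2.imwrite("pics/s6.png",cv2.resize(np.hstack([a,b])[:,:,::-1],None,fx=4,fy=4,interpolation=cv2.INTER_CUBIC)); print(proj("scene",cyl(.589,.309,D100)).min(0),proj("scene",cyl(.589,.309,D100)).max(0))
E
```

```text
[183.06781128 264.73450407] [194.24993811 280.91337555]
```

View pics/s6.png

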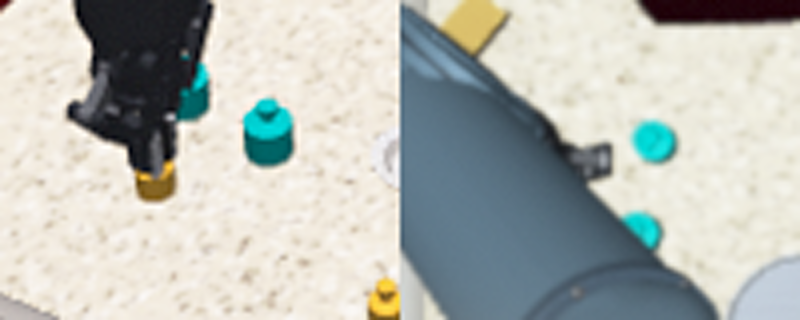

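The fingertips, at about crop (155,170), are about 20 mm up and hold the weight by its knob. That is fine, so I'll lift gently and check.

Call:
{"api": "step_arm", "payload": {"commands": [{"tx": 0,"ty": 0,"tz": -10,"wx": 0,"wy": 0,"wz": 0,"jaw": 1},{"tx": 0,"ty": 0,"tz": -30,"wx": 0,"wy": 0,"wz": 0,"jaw": 1},{"tx": 0,"ty": 0,"tz": -60,"wx": 0,"wy": 0,"wz": 0,"jaw": 1},{"tx": 0,"ty": 0,"tz": -100,"wx": 0,"wy": 0,"wz": 0,"jaw": 1},{"tx": 0,"ty": 0,"tz": -150,"wx": 0,"wy": 0,"wz": 0,"jaw": 1},{"tx": 0,"ty": 0,"tz": -180,"wx": 0,"wy": 0,"wz": 0,"jaw": 1},{"tx": 0,"ty": 0,"tz": -180,"wx": 0,"wy": 0,"wz": 0,"jaw": 1},{"tx": 0,"ty": 0,"tz": -180,"wx": 0,"wy": 0,"wz": 0,"jaw": 1}]}}

```text
time: 12.8
eef_pos: [0.5877, 0.3082, 0.1811]
orientation: [[1.0, -0.001, 0.001], [-0.001, -1.0, 0.0], [0.001, -0.0, -1.0]]
ft_force: [-0.8, -0.1, -0.7]
grip_width: 0.0095
finger_force: 58.7
```

```bash
python3 - <<'E'
from h import *
im=bot.camera("scene"); a=im[150:290,150:290]
cv2.imwrite("pics/s7.png",cv2.resize(a[:,:,::-1],None,fx=4,fy=4,interpolation=cv2.INTER_CUBIC)); o=bot.get_obs();e=o["eef_pos"];print(e,o["ft_force"])
P=cyl(e[0],e[1],D100)+[0,0,e[2]-.002];q=proj("scene",P);print(q.min(0),q.max(0))
E
```

```text
[0.58701572 0.30767717 0.17974537] [-0.73151715 -0.77230899 -1.09734917]
[177.33650214 208.93944185] [189.80930677 227.13459627]
```

View pics/s7.png

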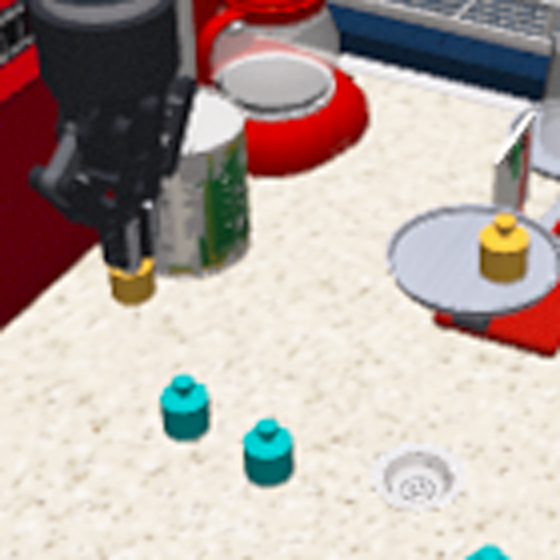

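The 100 g weight hangs upright at crop (132,280), and the 200 g weight is on the pan at (503,250). I'll carry it to the back half of the pan.

Call:
{"api": "step_arm", "payload": {"commands": [{"tx": -20,"ty": 35,"tz": 0,"wx": 0,"wy": 0,"wz": 0,"jaw": 1},{"tx": -40,"ty": 70,"tz": 0,"wx": 0,"wy": 0,"wz": 0,"jaw": 1},{"tx": -60,"ty": 105,"tz": 0,"wx": 0,"wy": 0,"wz": 0,"jaw": 1},{"tx": -80,"ty": 140,"tz": 0,"wx": 0,"wy": 0,"wz": 0,"jaw": 1},{"tx": -100,"ty": 175,"tz": 0,"wx": 0,"wy": 0,"wz": 0,"jaw": 1},{"tx": -110,"ty": 203,"tz": 0,"wx": 0,"wy": 0,"wz": 0,"jaw": 1},{"tx": -110,"ty": 203,"tz": 0,"wx": 0,"wy": 0,"wz": 0,"jaw": 1},{"tx": -110,"ty": 203,"tz": 0,"wx": 0,"wy": 0,"wz": 0,"jaw": 1},{"tx": -110,"ty": 203,"tz": 25,"wx": 0,"wy": 0,"wz": 0,"jaw": 1},{"tx": -110,"ty": 203,"tz": 45,"wx": 0,"wy": 0,"wz": 0,"jaw": 1}]}}

```text
time: 13.85
eef_pos: [0.4777, 0.1069, 0.1345]
orientation: [[1.0, 0.001, -0.0], [0.001, -1.0, 0.001], [-0.0, -0.001, -1.0]]
ft_force: [-0.9, -0.8, -1.2]
grip_width: 0.0092
finger_force: 59.5
```

Call:
{"api": "step_arm", "payload": {"commands": [{"tx": 0,"ty": 0,"tz": 8,"wx": 0,"wy": 0,"wz": 0,"jaw": 1},{"tx": 0,"ty": 0,"tz": 16,"wx": 0,"wy": 0,"wz": 0,"jaw": 1},{"tx": 0,"ty": 0,"tz": 21,"wx": 0,"wy": 0,"wz": 0,"jaw": 1},{"tx": 0,"ty": 0,"tz": 21,"wx": 0,"wy": 0,"wz": 0,"jaw": 1},{"tx": 0,"ty": 0,"tz": 21,"wx": 0,"wy": 0,"wz": 0,"jaw": 1}]}}

```text
time: 14.35
eef_pos: [0.4779, 0.1057, 0.115]
orientation: [[1.0, -0.001, 0.001], [-0.001, -1.0, 0.0], [0.001, -0.0, -1.0]]
ft_force: [-0.2, -0.5, -0.7]
grip_width: 0.0092
finger_force: 59.5
```

```bash
python3 - <<'E'
from h import *
im=bot.camera("scene"); a=im[150:270,220:340]
cv2.imwrite("pics/s8.png",cv2.resize(a[:,:,::-1],None,fx=5,fy=5,interpolation=cv2.INTER_CUBIC)); o=bot.get_obs();print(o["eef_pos"],o["ft_force"])
E
```

```text
[0.47802447 0.10564432 0.11512404] [ 0.64869811  0.96112125 -1.55031793]
```

View pics/s8.png

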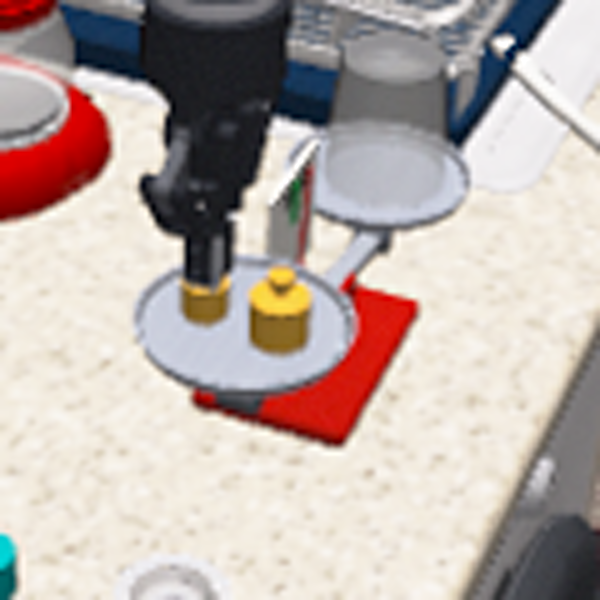

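The 100 g weight, at crop (205,300), is inside the pan beside the 200 g at (280,315). I'll lower a little and release.

Call:
{"api": "step_arm", "payload": {"commands": [{"tx": 0,"ty": 0,"tz": 2,"wx": 0,"wy": 0,"wz": 0,"jaw": 1},{"tx": 0,"ty": 0,"tz": 4,"wx": 0,"wy": 0,"wz": 0,"jaw": 1},{"tx": 0,"ty": 0,"tz": 4,"wx": 0,"wy": 0,"wz": 0,"jaw": 1},{"tx": 0,"ty": 0,"tz": 4,"wx": 0,"wy": 0,"wz": 0,"jaw": 0.6},{"tx": 0,"ty": 0,"tz": 4,"wx": 0,"wy": 0,"wz": 0,"jaw": 0.6},{"tx": 0,"ty": 0,"tz": 4,"wx": 0,"wy": 0,"wz": 0,"jaw": 0.6},{"tx": 0,"ty": 0,"tz": 4,"wx": 0,"wy": 0,"wz": 0,"jaw": 0.6}]}}

```text
time: 15.1
eef_pos: [0.4776, 0.1055, 0.1107]
orientation: [[1.0, -0.001, 0.0], [-0.001, -1.0, 0.0], [0.0, -0.0, -1.0]]
ft_force: [-0.2, -0.4, 0.1]
grip_width: 0.0342
finger_force: 0.0
```

Call:
{"api": "step_arm", "payload": {"commands": [{"tx": 0,"ty": 0,"tz": -20,"wx": 0,"wy": 0,"wz": 0,"jaw": 0.6},{"tx": 0,"ty": 0,"tz": -50,"wx": 0,"wy": 0,"wz": 0,"jaw": 0.6},{"tx": 0,"ty": 0,"tz": -100,"wx": 0,"wy": 0,"wz": 0,"jaw": 0.6},{"tx": 0,"ty": -40,"tz": -130,"wx": 0,"wy": 0,"wz": 0,"jaw": 0.6},{"tx": 0,"ty": -80,"tz": -130,"wx": 0,"wy": 0,"wz": 0,"jaw": 0.6},{"tx": 0,"ty": -120,"tz": -130,"wx": 0,"wy": 0,"wz": 0,"jaw": 0.6},{"tx": 0,"ty": -160,"tz": -130,"wx": 0,"wy": 0,"wz": 0,"jaw": 0.6},{"tx": 0,"ty": -200,"tz": -130,"wx": 0,"wy": 0,"wz": 0,"jaw": 0.6},{"tx": 0,"ty": -200,"tz": -130,"wx": 0,"wy": 0,"wz": 0,"jaw": 0.6},{"tx": 0,"ty": -200,"tz": -130,"wx": 0,"wy": 0,"wz": 0,"jaw": 0.6}]}}

```text
time: 16.1
eef_pos: [0.4771, 0.3062, 0.2403]
orientation: [[1.0, 0.001, -0.001], [0.001, -1.0, -0.0], [-0.001, 0.0, -1.0]]
ft_force: [-0.3, -0.3, -0.6]
grip_width: 0.0343
finger_force: 0.0
```

Call:
{"api": "step_arm", "payload": {"commands": [{"tx": 0,"ty": 0,"tz": 0,"wx": 0,"wy": 0,"wz": 0,"jaw": 0.6},{"tx": 0,"ty": 0,"tz": 0,"wx": 0,"wy": 0,"wz": 0,"jaw": 0.6},{"tx": 0,"ty": 0,"tz": 0,"wx": 0,"wy": 0,"wz": 0,"jaw": 0.6},{"tx": 0,"ty": 0,"tz": 0,"wx": 0,"wy": 0,"wz": 0,"jaw": 0.6},{"tx": 0,"ty": 0,"tz": 0,"wx": 0,"wy": 0,"wz": 0,"jaw": 0.6},{"tx": 0,"ty": 0,"tz": 0,"wx": 0,"wy": 0,"wz": 0,"jaw": 0.6},{"tx": 0,"ty": 0,"tz": 0,"wx": 0,"wy": 0,"wz": 0,"jaw": 0.6},{"tx": 0,"ty": 0,"tz": 0,"wx": 0,"wy": 0,"wz": 0,"jaw": 0.6},{"tx": 0,"ty": 0,"tz": 0,"wx": 0,"wy": 0,"wz": 0,"jaw": 0.6},{"tx": 0,"ty": 0,"tz": 0,"wx": 0,"wy": 0,"wz": 0,"jaw": 0.6}]}}

```text
time: 17.1
eef_pos: [0.4777, 0.3055, 0.2406]
orientation: [[1.0, -0.001, -0.0], [-0.001, -1.0, 0.0], [-0.0, -0.0, -1.0]]
ft_force: [0.6, 0.2, -0.8]
grip_width: 0.0343
finger_force: 0.0
```

```bash
python3 - <<'E'
from h import *
im=bot.camera("scene"); a=im[100:320,170:340];bot.camera("top")
cv2.imwrite("pics/s9.png",cv2.resize(a[:,:,::-1],None,fx=2.7,fy=2.7,interpolation=cv2.INTER_CUBIC))
A=cv2.imread("pics/scene0.png",0); b=cv2.cvtColor(im,cv2.COLOR_RGB2GRAY)
for n,(x0,x1,y0,y1) in dict(left=(245,258,205,226),glasspan=(296,316,172,196)).items():
    print(n,[(dy,round(float(np.abs(A[y0:y1,x0:x1].astype(float)-b[y0+dy:y1+dy,x0:x1]).mean()),1)) for dy in range(-9,10)])
for n in("weight_pan_floor","glass_pan_floor"):
  for c in("scene","top"):
    for d in bot.landmark_of(n,c)[:1]: print(n,c,round(d["p"],2),np.round(d["position"],3))
E
```

```text
left [(-9, 33.9), (-8, 34.4), (-7, 34.6), (-6, 34.8), (-5, 35.0), (-4, 35.1), (-3, 34.6), (-2, 33.2), (-1, 31.2), (0, 29.7), (1, 28.4), (2, 27.4), (3, 26.2), (4, 24.1), (5, 19.9), (6, 13.6), (7, 13.1), (8, 20.5), (9, 25.0)]
glasspan [(-9, 33.4), (-8, 30.0), (-7, 25.5), (-6, 18.9), (-5, 21.9), (-4, 28.7), (-3, 33.2), (-2, 35.9), (-1, 38.3), (0, 41.2), (1, 45.5), (2, 49.0), (3, 51.3), (4, 52.7), (5, 53.8), (6, 55.0), (7, 56.9), (8, 58.6), (9, 59.9)]
weight_pan_floor scene 0.68 [ 0.46  -0.012 -0.   ]
weight_pan_floor top 0.55 [0.453 0.105 0.085]
glass_pan_floor scene 0.8 [ 0.469 -0.133  0.087]
glass_pan_floor top 0.79 [ 0.465 -0.139  0.094]
```

View pics/s9.png

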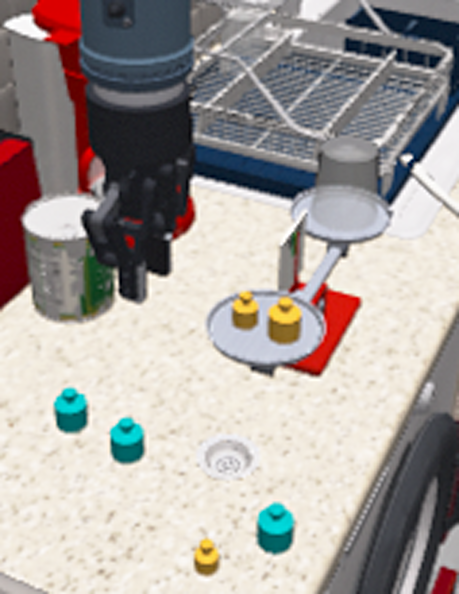

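The pan has moved down about 22 mm and the glass pan up about 22 mm, so the beam is level to within about 0.02 rad. Both weights stand upright at crop (245,312) and (284,322), the gripper is clear, and the other things are undisturbed.

```bash
python3 -c "
from plant import bot
print(bot.close_job())"
```

```text
the job is handed in; nothing more can be done
None
```

The job is handed in: the glass weighs about 300 g, balanced by the 200 g and 100 g weights, with the beam measured level to about 0.02 rad (the green band is ±0.06; I measured this from how far the pans moved, not by viewing the pointer) and the 50 g weight left on the worktop.

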